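# Lock the cover of the hole punch with a screwdriver

### The job

Lift the orange screwdriver straight out of its wooden block, let its flat blade drop fully into the slot of the recessed lock on the hole punch's white cover, and with it turn the lock clockwise until it stops, the slot in line with the green marks. Then put the screwdriver, blade down, in the blue mug and let go, leaving the mug standing and everything else on the table where it was.

Things in the scene. Friction and masses are not known exactly. Their poses are not given: they have to be found in the camera images.
- driver: Stubby flat screwdriver, 135 mm long, upright, blade down in the holder. Origin: centre of the blade's bottom edge; z up the tool, x along the blade's width. Blade 14 (x) x 3 (y) x 16 mm high, 8 mm shaft to z = 60 mm, orange handle 24 x 24 mm from z = 60 to 135 mm, faces square to x and y. At first 63 mm of handle stick out of the block and the origin is 2 mm over the table; lift 75 mm to clear.
- holder: Pale wooden block 90 mm (x) x 100 mm (y) x 74 mm high, fixed. Origin at the centre of its underside. Pocket in its centre: a square recess 26.5 mm wide and 12 mm deep (1.25 mm play on each side of the handle), below it an 18 mm square hole for the shaft.
- punch: Two-hole punch, fixed: black base 130 x 210 x 12 mm, blue body, white cover with top at 56 mm, steel lever with a black bar 95 mm from the lock on the -x side; nothing rises above 93 mm. Origin on the table straight below the lock; z up. Two green marks on the cover, on the punch's x axis either side of the lock, show the locked direction of the slot.
- lock_slot (a point): Centre of the lock's brass face, 56 mm above the table; x along the slot, z up; turns with the lock. Black slot 20 mm long, 8 mm deep, 9 mm wide at the mouth, its lips sloping in over 3.5 mm to 5 mm wide below: a seated blade's edge is 48 mm above the table. The face, 20 mm across, is the bottom of a fixed steel funnel collar about 33 mm wide at its top, 63 mm above the table.
- lock (a joint): Angle of the lock, 0 to 1.7 rad, growing clockwise seen from above; starts at 0 to 0.5. At 1.7, the locked stop, the slot lies along the punch's x axis (at q it stands 1.7 - q anticlockwise of that). Friction of 0.06 N m holds it where it is left; a blade rubbing lightly on its face does not turn it. A seated blade has about 0.15 rad of play either way.
- mug: Blue mug, loose, 400 g, 84 mm across, 80 mm high, inner floor about 5 mm up, handle on its +y side. Origin at the centre of its underside; z up.
- stapler: Red stapler, 130 x 36 x 47 mm, loose bystander. Origin at the centre of its underside.
- tape: Yellow tape roll lying flat, 84 mm across, 24 mm high, bystander. Origin at the centre of its underside.
- notes: Stack of yellow and pink notes, 76 x 76 x 30 mm, bystander. Origin at the centre of its underside.
- glue: White glue stick with orange cap standing upright, 28 mm across, 90 mm high, bystander. Origin at the centre of its underside.
- eraserbox: Green box 90 x 60 x 30 mm, bystander. Origin at the centre of its underside.
- scissors: Scissors with green handles lying flat, about 160 mm long, 10 mm high, bystander. Origin near the pivot, on the table.
- clipbox: Small cardboard box 70 x 50 x 25 mm, bystander. Origin at the centre of its underside.
Things that resemble listed ones, but are neither listed nor needed, are in the scene too. Of the things that look like the driver, the largest one is meant.

How it is judged:
By the outcome, as a careful person would: the job done as asked, in the order asked, and still so for the second after the job is handed in, with the robot touching nothing.
It also fails if it takes over 54 s, if anything falls off the work surface, if the arm or the gripper's body presses on something with over 40 N, if the wrist force passes 120 N, or if a joint passes its speed limit or range.

### The arm

A 6-joint arm with a two-finger parallel gripper is mounted at the origin on the work surface. World frame = base frame: x ahead of the robot, y to its left, z up, the work surface at z = 0. Lengths are in mm, angles in rad, forces in N, time in s.
With the tool pointing down it reaches from about 275 to 875 mm from the base axis. Payload 12.5 kg.
Tool frame: the origin (TCP) lies midway between the tips of the shut fingers; the grasp point (between the pads) lies 19 mm behind it; z points along the fingers, y is the direction in which the jaws open and shut (so a half turn about z gives the same grasp; the last joint's range is limited). The gripper opens to 85 mm and grips with 20 to 120 N. Pads are 22 mm wide; open, the fingers measure 114 mm over their backs; the gripper's body (76 mm by 85 mm) begins 54 mm behind the grasp point. The pads swing forward as they close: fully open they stand 13 mm farther back than shut.
Start: joints at [-1.277, 0.351, 1.652, -0, 1.139, -0.085], TCP at [203.411, -510.988, 231.29] pointing down, gripper open.
Joint ranges: [-2.75, 2.75], [-0.79, 2.1], [0.01, 2.65], [-1.57, 4.71], [0.07, 3.14], [-2.87, 2.87]. Speed limits (rad/s): [2.22, 2.22, 2.79, 3.14, 3.14, 3.14].

### API

Orientations are given as a unit quaternion [w, x, y, z].
In Python, from rig import r, grab_frame, ticket gives the robot as it stands.
- The arm moves only by the tool arm_command, never from a script. Its argument "commands" is one flat list of numbers, 7 for each row, row after row: the closure, from -1 (fully open) to 1 (shut), then the shift along the tool's x, y, z in units of 20 cm (1.0 is 20 cm), then the turn, a rotation vector about the tool's x, y, z in units of pi rad (1.0 is pi rad). In form: [jaw, dx, dy, dz, wx, wy, wz, jaw, dx, dy, dz, wx, wy, wz, ...]. A call has 1 to 10 rows; each row is the pose to reach, as a shift and turn from the pose commanded when the call began, along the tool's axes at that moment, turning the shorter way round; what a row does not reach only later rows make up. A row lasts 1/10 s, in which the tool goes at most 50 mm and 8.59 degrees, less where a joint would pass 70% of its speed; a pose out of reach is approached as far as the arm can. A call with a number of a shift or a turn outside -1 to 1 is refused whole. A call with a gripper value outside its range is refused whole. The fingers move at their own pace and stop on an object; "squeeze" is the grip in N (left out, the last holds). Time passes only in rows, so rows that repeat a pose let the fingers close. It gives the time, the measured TCP pose, the force and the opening at its end, in the units of the state.
- r.read_state(): the state, without advancing time (a new reading comes with each control period).
- grab_frame(name): name is "side" or "top"; returns a dict with "frame" (400x640x3 uint8, red, green, blue), "depth" (400x640 float32, mm along the optical axis (not along the pixel's ray), 0 where there is no reading), "intrinsics" (3x3 intrinsics, pixels), "R" (3x3) and "t" (3): a world point X has camera coordinates R X + t. Camera axes: x right, y down, z forward; pixel columns grow to the right and rows downward; lengths in mm; the calibration is good to about 2 mm. A picture is of the moment at which its call begins.
- ticket.job_done(): hands the job in, once; it reports no verdict.
The state is a dict: "time": time; "joints": joint angles; "qd": joint speeds; "joint_torque": joint torques, N m; "eef_pos": TCP position; "ee_rot": TCP orientation; "contact_force": force on the tool from outside, world axes, zero at the start; "ft_torque": the same for the moment, N m; "grip_width": finger opening in mm.
Only numpy, scipy, OpenCV 4.12 (cv2) and the standard library are available. Lean on these libraries where they do the work, as an engineer would, in place of code of your own. Each camera call takes 0.05 s, during which the arm holds its last target. There are 200 camera calls.

## Working session

There is one attempt and no reset: what is moved stays moved. The work goes in short steps, Python scripts to look and compute and a tool call to move; the robot and the scene stay as the last step left them, time stands still between calls to the robot, and variables do not carry over. Pictures are saved under pics/ and viewed, about 8 in all and at most 12, crops included, and the job is handed in when it is done.

Besides the shell and the picture viewer there is one more tool, called in YAML: its name, and indented under it one key for each argument. arm_command: Moves the arm, as the interface text tells. Shifts and turns lie within -1 to 1; 1 stands for 20 cm of shift or pi rad of turn. Its arguments: {"type":"object","properties":{"commands":{"type":"array","items":{"type":"number","minimum":-1,"maximum":1}},"squeeze":{"type":"number"}},"required":["commands"]}

```bash
mkdir -p pics
cat > h.py <<'E'
import numpy as np, cv2
from rig import r, grab_frame, ticket
def grab(n):
    f=grab_frame(n); f['K']=np.array(f['intrinsics']);f['R']=np.array(f['R']);f['t']=np.array(f['t']).ravel();return f
def save(f,p,crop=None,s=1):
    im=f['frame'][...,::-1]
    if crop: a,b,c,d=crop; im=im[b:d,a:c]
    cv2.imwrite(p,cv2.resize(im,None,fx=s,fy=s,interpolation=cv2.INTER_CUBIC))
def ray(f,u,v,z):
    d=f['R'].T@np.linalg.solve(f['K'],[u,v,1]); c=-f['R'].T@f['t']
    return c+d*(z-c[2])/d[2]
def proj(f,X):
    p=f['K']@(f['R']@np.array(X,float)+f['t']); return p[:2]/p[2]
def cloud(f):
    h,w=f['depth'].shape; v,u=np.mgrid[:h,:w]; Z=f['depth']
    P=np.stack([u,v,np.ones_like(u)],-1)@np.linalg.inv(f['K']).T*Z[...,None]
    return (P-f['t'])@f['R']
E
python3 - <<'E'
from h import *
for n in('top','side'):
    f=grab(n);save(f,f'pics/{n}0.png',s=1.25);np.savez(n+'0.npz',**{k:f[k] for k in('frame','depth','K','R','t')})
    print(n,f['K'].round(1).tolist(),(-f['R'].T@f['t']).round(),f['R'].round(3).tolist())
print(r.read_state())
E
```

```text
top [[444.2, 0.0, 324.0], [0.0, 444.2, 206.3], [0.0, 0.0, 1.0]] [ 301.  -15. 1376.] [[-0.022, -1.0, -0.003], [-0.977, 0.022, -0.213], [0.213, -0.001, -0.977]]
side [[384.8, 0.0, 321.8], [0.0, 384.8, 201.0], [0.0, 0.0, 1.0]] [ 274. -744.  662.] [[0.943, -0.333, 0.018], [-0.19, -0.582, -0.791], [0.274, 0.742, -0.612]]
{'time': 0.1, 'joints': array([-1.27658238e+00,  3.51165152e-01,  1.65235921e+00, -3.66070505e-05,
        1.13908385e+00, -8.46053806e-02]), 'qd': array([ 0.00143424, -0.00298177, -0.00224974, -0.00039664,  0.00065411,
       -0.00145269]), 'joint_torque': array([-8.48985701e-05, -5.06835580e+01, -2.91876483e+01, -9.12838982e-05,
        2.69426739e-03,  6.96099903e-06]), 'eef_pos': array([ 203.3303584 , -510.71875294,  230.82200945]), 'ee_rot': array([-5.03258237e-04,  9.82113984e-01,  1.88286656e-01, -6.96495755e-05]), 'contact_force': array([-0.0772811 ,  0.07465961, -0.60600905]), 'ft_torque': array([ 0.01941784,  0.04593726, -0.04897748]), 'grip_width': 85.4675371172223}
```

View pics/top0.png

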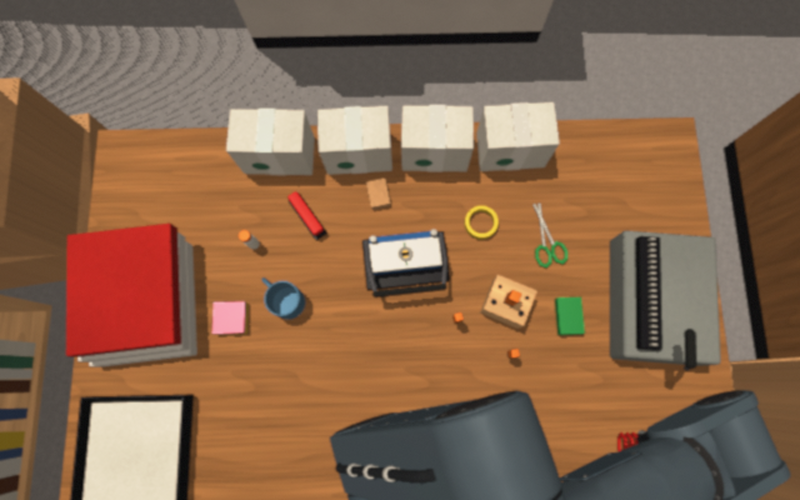

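View pics/side0.png

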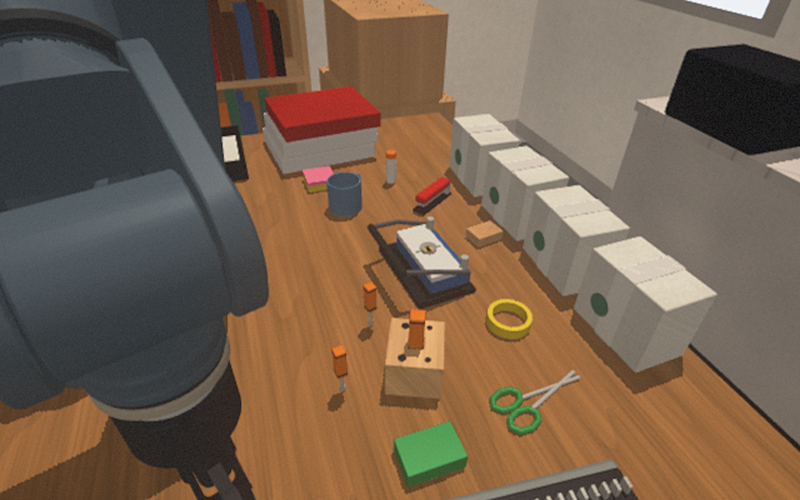

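The top view shows the driver at about (411,238) in 640-px coordinates, the lock at (324,203) and the mug at (227,240). Two smaller look-alike drivers are at (367,254) and (412,283). Next I measure these.

Run:
```python
from h import *
F={n:dict(np.load(n+'0.npz')) for n in('top','side')}
def comps(f,m,amin=8):
    n,l,s,c=cv2.connectedComponentsWithStats(m.astype(np.uint8)); return [(i,l==i,s[i],c[i]) for i in range(1,n) if s[i][4]>=amin]
for n,f in F.items():
    hsv=cv2.cvtColor(f['frame'],cv2.COLOR_RGB2HSV); H,S,V=hsv[...,0],hsv[...,1],hsv[...,2]; C=cloud(f)
    print(n)
    tab=(f['depth']>0)&(abs(C[...,2])<60)
    for i,m,s,c in comps(f,(H>=5)&(H<=13)&(S>190)&(V>120)&(C[...,2]>20)):
        P=C[m]; print(' orange',c.round(1),s[4],'z',P[:,2].min().round(),P[:,2].max().round()); 
        if P[:,2].max()>125:
            t=P[P[:,2]>np.percentile(P[:,2],97)-4]; print('  top',t.mean(0).round(1),len(t),cv2.minAreaRect(t[:,:2].astype(np.float32)))
    # holder top plane
    hold=(abs(C[...,2]-74)<4)&(H>8)&(H<25)&(C[...,0]>250)&(C[...,0]<520)&(C[...,1]<0)&(C[...,1]>-350)
    for i,m,s,c in comps(f,hold,100): print(' holder',c.round(),s[4],cv2.minAreaRect(C[m][:,:2].astype(np.float32)),C[m].mean(0).round(1))
    for i,m,s,c in comps(f,(H>100)&(H<115)&(S>90)&(C[...,1]>100)&(abs(C[...,2]-80)<5),10):
        print(' mugrim',c.round(),s[4],C[m].mean(0).round(1),cv2.minEnclosingCircle(C[m][:,:2].astype(np.float32)))
    for i,m,s,c in comps(f,(H>35)&(H<85)&(S>80)&(abs(C[...,2]-56)<10)&(C[...,1]<100)&(C[...,1]>-100),1):
        print(' green',c.round(1),s[4],C[m].mean(0).round(1),ray(f,*c,56).round(1))
    # white cover
    for i,m,s,c in comps(f,(S<60)&(V>140)&(abs(C[...,2]-56)<5)&(abs(C[...,1])<100)&(C[...,0]<560),100):
        print(' cover',c.round(),s[4],C[m].mean(0).round(1),cv2.minAreaRect(C[m][:,:2].astype(np.float32)))
a=F['top']['frame'];b=F['side']['frame']
r8=lambda x:cv2.resize(x[...,::-1],(400,300),interpolation=cv2.INTER_CUBIC)
cv2.imwrite('pics/z0.png',np.vstack([np.hstack([r8(a[188:218,304:344]),r8(a[215:266,380:448])]),np.hstack([r8(b[180:219,318:370]),r8(b[240:330,300:420])])]))
```

```text
top
 orange [410.3 237.5] 77 z 92.0 1376.0
  top [ 471.7 -250.4  185.8] 27 ((388.88153076171875, -144.9053192138672), (23.661300659179688, 312.9776916503906), 38.21918487548828)
 orange [366.1 253.8] 46 z 57.0 106.0
 orange [410.8 282.6] 51 z 53.0 106.0
 holder [408. 241.] 710 ((479.2076416015625, -263.0342102050781), (100.77268981933594, 90.73568725585938), 65.75225830078125) [ 474.3 -262.9   74.7]
 green [338.7 130.3] 15 [833.2 -67.9  58.9] [834.4 -68.   56. ]
side
 orange [312.3 122.6] 35 z 77.0 94.0
 orange [295.5 229. ] 46 z 96.0 103.0
 orange [296.1 240. ] 71 z 53.0 662.0
  top [ 394.8 -294.1  232.2] 8 ((352.6632080078125, -442.5279541015625), (623.598876953125, 10.942815780639648), 74.35857391357422)
 orange [333.6 252.1] 111 z 131.0 140.0
  top [ 477.9 -263.7  137.2] 101 ((478.0010986328125, -262.57781982421875), (23.618953704833984, 21.215988159179688), 68.52766418457031)
 orange [332.9 268.5] 142 z 71.0 662.0
  top [ 442.2 -347.1  208.6] 19 ((378.5066833496094, -509.607666015625), (513.48828125, 19.186004638671875), 68.1054458618164)
 orange [270.7 280.6] 71 z 96.0 103.0
 orange [272.1 292.4] 96 z 53.0 662.0
  top [ 348.2 -298.4  123.4] 16 ((317.7182312011719, -505.76141357421875), (484.6844177246094, 17.082420349121094), 81.5998306274414)
 holder [331. 278.] 1397 ((478.0866394042969, -261.7484436035156), (102.6901626586914, 89.95098876953125), 65.54286193847656) [ 471.7 -271.3   74.7]
```

View pics/z0.png

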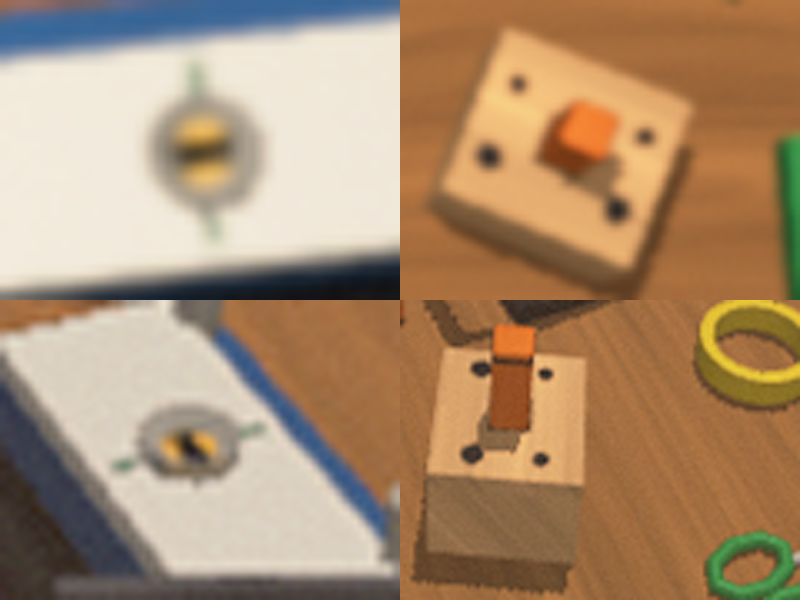

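Zoomed crops: the lock is at top pixel about (324.0,202.5) and side pixel about (342,198.5). Its slot runs nearly across the green marks. The holder and driver are square to each other at about 65.6°.

Run:
```python
from h import *
F={n:dict(np.load(n+'0.npz')) for n in('top','side')}
R=dict(top=(304,188,344,218),side=(318,180,370,219))
for n,f in F.items():
    a,b,c,d=R[n]; s=8
    im=cv2.resize(f['frame'][b:d,a:c],None,fx=s,fy=s,interpolation=cv2.INTER_CUBIC); hsv=cv2.cvtColor(im,cv2.COLOR_RGB2HSV).astype(int); H,S,V=np.moveaxis(hsv,2,0)
    v,u=np.mgrid[:im.shape[0],:im.shape[1]]; u=(u+.5)/s-.5+a; v=(v+.5)/s-.5+b
    def W(m,z): return np.array([ray(f,x,y,z)[:2] for x,y in zip(u[m],v[m])])
    br=(H>12)&(H<32)&(S>90)&(V>110)
    nl,l,st,ce=cv2.connectedComponentsWithStats(br.astype(np.uint8))
    for i in range(1,nl):
        if st[i][4]>60:print(n,'brass',W(l==i,56).mean(0).round(1),st[i][4])
    cc0=ray(f,*( (324.0,202.5) if n=='top' else (342.2,198.6)),56); print(' lock guess',cc0.round(1))
    D=np.stack([ (ray(f,0,0,56)[:2]*0)],0)
    X=np.array([[ray(f,x,y,56)[:2] for x,y in zip(uu,vv)] for uu,vv in zip(u,v)])
    rr=np.hypot(*(X-cc0[:2]).transpose(2,0,1))
    dark=(V<95)&(rr<11)
    P=X[dark]; w,E=np.linalg.eigh(np.cov(P.T)); e=E[:,1]; print(' slot c',P.mean(0).round(1),'ang',np.degrees(np.arctan2(e[1],e[0])).round(1),np.sqrt(w).round(1))
    gr=(H>40)&(H<90)&(S>22)&(rr<40)
    nl,l,st,ce=cv2.connectedComponentsWithStats(gr.astype(np.uint8)); g=[]
    for i in range(1,nl):
        if st[i][4]>60: g.append(X[l==i].mean(0)); print(' green',g[-1].round(1),st[i][4],rr[l==i].mean().round(1))
    if len(g)==2: e=g[0]-g[1]; print(' mid',((g[0]+g[1])/2).round(1),'ang',np.degrees(np.arctan2(e[1],e[0])).round(1))
    C=cloud(f); hsv=cv2.cvtColor(f['frame'],cv2.COLOR_RGB2HSV)
    m=(hsv[...,1]<70)&(hsv[...,2]>130)&(abs(C[...,2]-56)<6)&(np.hypot(C[...,0]-cc0[0],C[...,1]-cc0[1])<110); nl,l,st,ce=cv2.connectedComponentsWithStats(m.astype(np.uint8)); i=1+st[1:,4].argmax(); print(' cover',st[i],cv2.minAreaRect(C[l==i][:,:2].astype(np.float32)))
    # mug
    P=C.reshape(-1,3); k=(abs(P[:,2]-80)<4)&(P[:,1]>130)&(P[:,1]<330)&(P[:,0]>380)&(P[:,0]<560); q=P[k]
    print(' mug',len(q),q.mean(0).round(1),cv2.minEnclosingCircle(q[:,:2].astype(np.float32)))
f=F['side']
print('glue etc ok; TCP start px',proj(f,[203,-511,231]))
```

```text
top brass [606.9 -15.6] 898
top brass [594.9 -17. ] 762
 lock guess [601.7 -16.7  56. ]
 slot c [600.5 -13.7] ang 97.0 [0.7 2.3]
 cover [ 295  189   59   29 1147] ((600.6660766601562, -16.304595947265625), (74.11426544189453, 172.43898010253906), 4.9799299240112305)
 mug 111 [496.2 277.8  80.3] ((494.73480224609375, 275.3671875), 42.147281646728516)
side brass [579.   74.3] 2468
side brass [664.5   9.4] 21954
side brass [605.2 -15.9] 557
side brass [593.1 -16.5] 637
 lock guess [599.3 -16.1  56. ]
 slot c [599.2 -17.9] ang 90.7 [1.4 4.3]
 green [574.8 -18.7] 125 24.7
 cover [317 179  53  37 917] ((598.22412109375, -15.009902954101562), (74.5263671875, 178.88450622558594), 3.406980514526367)
 mug 116 [493.2 277.8  79.6] ((494.9374694824219, 275.9958801269531), 43.999183654785156)
glue etc ok; TCP start px [181.32702734 402.65411484]
```

```bash
cat > mv.py <<'E'
import sys,numpy as np
# usage: cx cy cz cyaw  tx ty tz tyaw : shift/turn in command units (tool pointing down; yaw=deg of tool x)
a=list(map(float,sys.argv[1:])); y=np.radians(a[3]); d=np.array(a[4:7])-a[:3]
w=-((a[7]-a[3]+180)%360-180)/180
print((np.array([np.cos(y)*d[0]+np.sin(y)*d[1], np.sin(y)*d[0]-np.cos(y)*d[1], -d[2]])/200).round(4), 'wz',round(w,4))
E
python3 mv.py 203.41 -510.99 231.29 21.71 345 -386 210 40
python3 mv.py 345 -386 210 40 478.3 -262.5 190 65.6
```

```text
[ 0.8889 -0.3187  0.1064] wz -0.1016
[ 0.9075 -0.0446  0.1   ] wz -0.1422
```

arm_command:
  commands: [-1, 0.889, -0.319, 0.106, 0, 0, -0.102, -1, 0.889, -0.319, 0.106, 0, 0, -0.102, -1, 0.889, -0.319, 0.106, 0, 0, -0.102, -1, 0.889, -0.319, 0.106, 0, 0, -0.102, -1, 0.889, -0.319, 0.106, 0, 0, -0.102, -1, 0.889, -0.319, 0.106, 0, 0, -0.102]
  squeeze: 40

```text
time: 0.7
eef_pos: [345.3, -385.6, 209.9]
ee_rot: [-0.0, 0.939, 0.343, -0.0]
contact_force: [0.2, -0.3, 0.1]
grip_width: 85.4
```

arm_command:
  commands: [-1, 0.908, -0.045, 0.1, 0, 0, -0.142, -1, 0.908, -0.045, 0.1, 0, 0, -0.142, -1, 0.908, -0.045, 0.1, 0, 0, -0.142, -1, 0.908, -0.045, 0.1, 0, 0, -0.142, -1, 0.908, -0.045, 0.1, 0, 0, -0.142, -1, 0.908, -0.045, 0.1, 0, 0, -0.142, -1, 0.908, -0.045, 0.1, 0, 0, -0.142, -1, 0.908, -0.045, 0.1, 0, 0, -0.142]

```text
time: 1.5
eef_pos: [477.4, -263.4, 190.3]
ee_rot: [0.0, 0.841, 0.541, -0.0]
contact_force: [0.8, 0.3, -0.5]
grip_width: 85.5
```

Run:
```python
from h import *
f=grab('side');s=r.read_state();q=s['ee_rot'];print(s['time'],s['eef_pos'].round(2),np.degrees(2*np.arctan2(q[2],q[1])).round(2),q.round(4),s['contact_force'].round(1),s['joints'].round(3))
save(f,'pics/a.png',(240,140,440,340),3)
```

```text
1.55 [ 477.54 -263.24  190.27] 65.52 [1.000e-04 8.410e-01 5.411e-01 0.000e+00] [-0.1 -0.1  0.1] [-0.589  0.389  1.707 -0.     1.046 -0.162]
```

View pics/a.png

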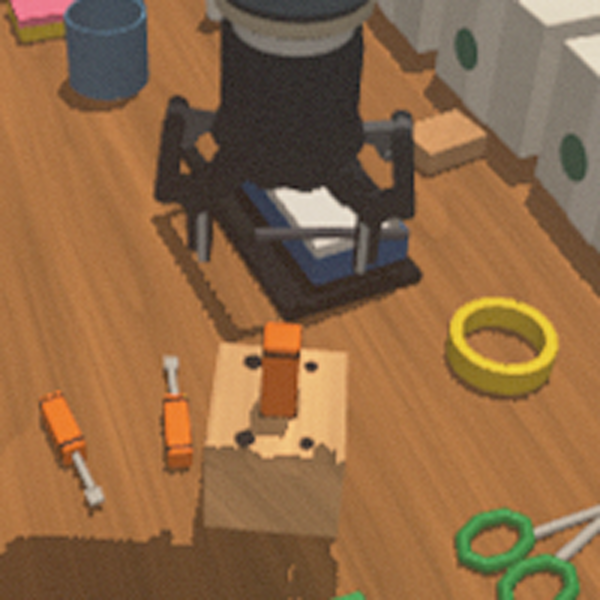

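The gripper sits squarely over the driver. The two small look-alikes have toppled; I felt no contact, so they were balanced on their blades. The driver is still upright in its pocket. I'll descend and grip.

arm_command:
  commands: [-1, 0, 0, 0.15, 0, 0, 0, -1, 0, 0, 0.3, 0, 0, 0, -1, 0, 0, 0.42, 0, 0, 0, -1, 0, 0, 0.49, 0, 0, 0, -1, 0, 0, 0.49, 0, 0, 0, -1, 0, 0, 0.49, 0, 0, 0]

```text
time: 2.15
eef_pos: [478.5, -262.7, 92.9]
ee_rot: [0.0, 0.841, 0.542, 0.0]
contact_force: [-0.5, -0.1, -0.4]
grip_width: 85.5
```

arm_command:
  commands: [0, 0, 0, 0, 0, 0, 0, 0.3, 0, 0, 0, 0, 0, 0, 1, 0, 0, 0, 0, 0, 0, 1, 0, 0, 0, 0, 0, 0, 1, 0, 0, 0, 0, 0, 0, 1, 0, 0, 0, 0, 0, 0, 1, 0, 0, 0, 0, 0, 0, 1, 0, 0, 0, 0, 0, 0]
  squeeze: 40

```text
time: 2.95
eef_pos: [478.8, -262.5, 92.5]
ee_rot: [0.001, 0.84, 0.542, 0.0]
contact_force: [5.5, -1.6, 2.2]
grip_width: 23.5
```

arm_command:
  commands: [1, 0, 0, -0.05, 0, 0, 0, 1, 0, 0, -0.1, 0, 0, 0, 1, 0, 0, -0.2, 0, 0, 0, 1, 0, 0, -0.3, 0, 0, 0, 1, 0, 0, -0.4, 0, 0, 0, 1, 0, 0, -0.5, 0, 0, 0, 1, 0, 0, -0.65, 0, 0, 0, 1, 0, 0, -0.8, 0, 0, 0, 1, 0, 0, -0.8, 0, 0, 0, 1, 0, 0, -0.8, 0, 0, 0]
  squeeze: 60

```text
time: 3.95
eef_pos: [477.6, -261.8, 251.8]
ee_rot: [-0.001, 0.84, 0.542, -0.0]
contact_force: [-0.4, 0.9, -1.2]
grip_width: 23.2
```

Run:
```python
from h import *
f=grab('side');s=r.read_state();q=s['ee_rot'];print(s['time'],s['eef_pos'].round(2),np.degrees(2*np.arctan2(q[2],q[1])).round(2),s['contact_force'].round(1),s['ft_torque'].round(3),s['grip_width'])
np.savez('lift.npz',**{k:f[k] for k in('frame','depth','K','R','t')})
u,v=proj(f,s['eef_pos']-[0,0,60]);print(u,v); u,v=int(u),int(v)
save(f,'pics/b.png',(u-50,v-50,u+50,v+50),6)
```

```text
4.0 [ 477.4  -261.71  251.06] 65.62 [-0.4  0.5 -1.6] [ 0.015 -0.01   0.033] 23.577563913171858
334.1007203903932 230.09560798552073
```

View pics/b.png

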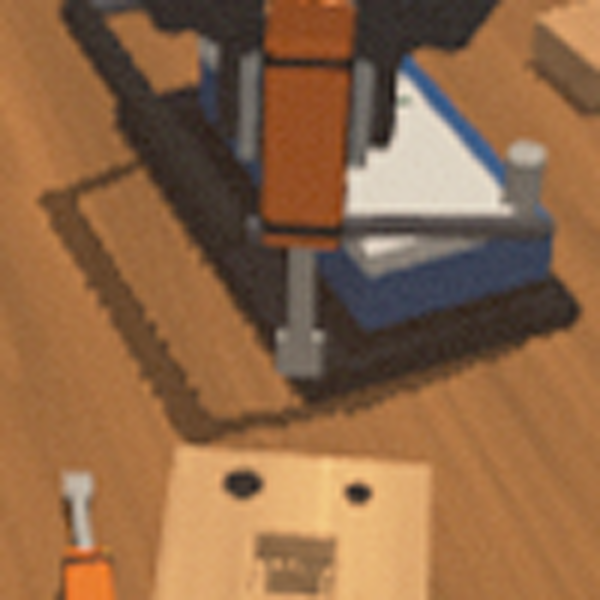

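The lift worked. The blade, at side pixel about (333.5,242), shows its full 14 mm width, so its width lies along the jaw direction. Next I check how far off-centre it sits in the grip.

```bash
python3 - <<'E'
from h import *
f=dict(np.load('lift.npz'));C=cloud(f)
y=np.radians(65.6);ex=np.array([np.cos(y),np.sin(y)]);ey=np.array([np.sin(y),-np.cos(y)]);T=np.array([477.4,-261.7])
hsv=cv2.cvtColor(f['frame'],cv2.COLOR_RGB2HSV)
def rep(n,m):
    P=C[m];D=P[:,:2]-T;a,b=D@ex,D@ey
    for z0 in range(150,310,10):
        k=(P[:,2]>=z0)&(P[:,2]<z0+10)
        if k.sum()>3:print(n,z0,k.sum(),'x med',np.median(a[k]).round(1),'y',b[k].min().round(1),b[k].max().round(1),'mid',((b[k].min()+b[k].max())/2).round(1))
v,u=np.mgrid[:400,:640]
near=(u>310)&(u<360)&(np.hypot(C[...,0]-T[0],C[...,1]-T[1])<40)
rep('h',near&(hsv[...,1]>180)&(hsv[...,0]<14)&(C[...,2]>205)&(C[...,2]<310))
rep('b',near&(v>218)&(C[...,2]>150)&(C[...,2]<215))
for z in(155,160,165,170):print(z,proj(f,[*T,z]).round(1))
E
python3 mv.py 478.3 -262.5 252 65.6 540 -130 252 125
python3 mv.py 540 -130 252 125 600 -16.3 190 185
```

```text
h 220 7 x med -10.2 y -4.3 8.0 mid 1.8
h 230 39 x med -11.0 y -11.8 9.2 mid -1.3
h 240 60 x med -11.1 y -12.0 8.9 mid -1.5
h 250 59 x med -11.2 y -12.3 8.4 mid -1.9
h 260 57 x med -11.1 y -12.5 9.4 mid -1.6
h 270 68 x med -11.1 y -13.0 9.1 mid -1.9
h 280 46 x med -11.1 y -13.0 8.7 mid -2.2
h 290 120 x med -6.0 y -13.5 9.4 mid -2.0
b 160 20 x med -0.5 y -6.8 4.6 mid -1.1
b 170 25 x med -0.6 y -7.1 4.3 mid -1.4
b 180 17 x med -2.3 y -3.5 2.2 mid -0.7
b 190 15 x med -2.6 y -3.9 1.7 mid -1.1
b 200 17 x med -2.5 y -4.3 1.4 mid -1.5
b 210 9 x med -3.2 y -4.5 1.0 mid -1.7
155 [333.4 244.4]
160 [333.5 242.4]
165 [333.6 240.5]
170 [333.7 238.5]
[ 0.7308  0.0073 -0.    ] wz -0.33
[0.2936 0.5718 0.31  ] wz -0.3333
```

arm_command:
  commands: [1, 0.2, 0, 0, 0, 0, -0.1, 1, 0.4, 0, 0, 0, 0, -0.2, 1, 0.6, 0, 0, 0, 0, -0.28, 1, 0.73, 0.007, 0, 0, 0, -0.33, 1, 0.73, 0.007, 0, 0, 0, -0.33, 1, 0.73, 0.007, 0, 0, 0, -0.33, 1, 0.73, 0.007, 0, 0, 0, -0.33, 1, 0.73, 0.007, 0, 0, 0, -0.33]

```text
time: 4.8
eef_pos: [539.0, -129.5, 250.6]
ee_rot: [-0.002, 0.461, 0.888, -0.0]
contact_force: [-0.9, 0.6, -1.7]
grip_width: 23.3
```

arm_command:
  commands: [1, 0.1, 0.2, 0.1, 0, 0, -0.1, 1, 0.2, 0.4, 0.2, 0, 0, -0.2, 1, 0.294, 0.572, 0.25, 0, 0, -0.28, 1, 0.294, 0.572, 0.31, 0, 0, -0.333, 1, 0.294, 0.572, 0.31, 0, 0, -0.333, 1, 0.294, 0.572, 0.31, 0, 0, -0.333, 1, 0.294, 0.572, 0.31, 0, 0, -0.333, 1, 0.294, 0.572, 0.31, 0, 0, -0.333, 1, 0.294, 0.572, 0.31, 0, 0, -0.333, 1, 0.294, 0.572, 0.31, 0, 0, -0.333]

```text
time: 5.8
eef_pos: [599.5, -16.0, 189.8]
ee_rot: [-0.0, -0.041, 0.999, 0.0]
contact_force: [-0.2, -0.5, -1.0]
grip_width: 23.4
```

Run:
```python
from h import *
f=grab('side');s=r.read_state();q=s['ee_rot'];print(s['time'],s['eef_pos'].round(2),np.degrees(2*np.arctan2(q[2],q[1])).round(2),q.round(4),s['contact_force'].round(1),s['ft_torque'].round(3),s['grip_width'],s['joints'].round(2))
T=s['eef_pos'];C=cloud(f);v,u=np.mgrid[:400,:640]
m=(np.hypot(C[...,0]-T[0],C[...,1]-T[1])<25)&(C[...,2]>94)&(C[...,2]<T[2])
P=C[m]
for z0 in range(90,180,10):
    k=(P[:,2]>=z0)&(P[:,2]<z0+10)
    if k.sum()>3:D=P[k]-T;print(z0,k.sum(),'dx',D[:,0].min().round(1),D[:,0].max().round(1),'dy',D[:,1].min().round(1),D[:,1].max().round(1))
np.savez('ov.npz',**{k:f[k] for k in('frame','depth','K','R','t')})
u,v=proj(f,[600,-16,70]); u,v=int(u),int(v)
save(f,'pics/c.png',(u-40,v-45,u+40,v+30),8)
```

```text
5.85 [599.53 -16.02 189.87] 184.75 [-2.000e-04 -4.140e-02  9.991e-01  0.000e+00] [-0.4 -0.1 -1.1] [-0.019 -0.003 -0.007] 22.961906386033398 [-0.1   0.48  1.56  0.    1.1  -1.76]
100 11 dx -6.9 -5.1 dy -6.0 7.8
110 9 dx -9.9 -2.7 dy -4.5 1.4
120 13 dx -8.9 -1.5 dy -3.4 5.6
130 9 dx -8.9 -2.4 dy -2.8 0.4
140 11 dx -8.6 -3.4 dy -2.6 2.5
150 5 dx -8.5 -4.4 dy -3.5 0.3
160 34 dx -17.3 4.9 dy -13.5 7.0
170 45 dx -17.9 7.4 dy -13.5 8.9
```

View pics/c.png

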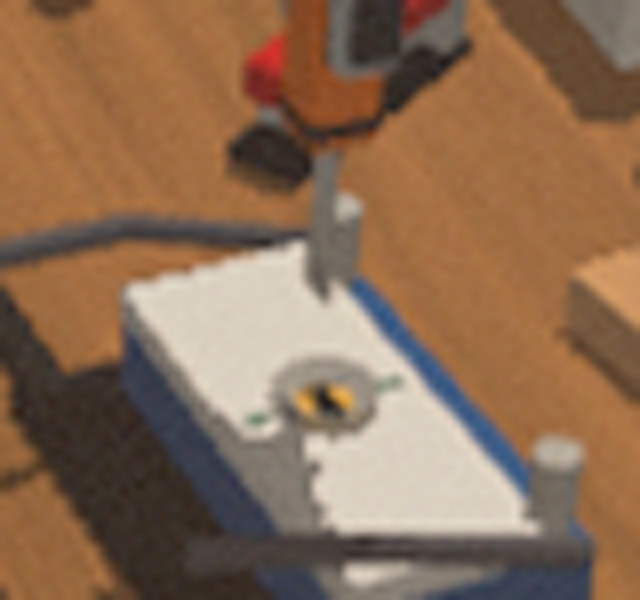

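The blade hangs beyond the lock in this view, with its tip at crop pixel about (317,291) and the lock at (323,400). The driver sits about 3 mm off along tool x in the grip. I'll check that by casting a ray through the tip pixel.

```bash
python3 - <<'E'
from h import *
f=dict(np.load('ov.npz'))
u,v=map(int,proj(f,[600,-16,70]))
t=lambda a,b:((a+.5)/8-.5+u-40,(b+.5)/8-.5+v-45)
for z in(96,99,102):print('tip',z,ray(f,*t(317,291),z).round(1))
print('lock',ray(f,*t(323,400),56).round(1), 'shafttop',ray(f,*t(324,155),99+60).round(1))
E
python3 mv.py 600 -16.3 190 185 604.2 -15.5 180 185
```

```text
tip 96 [596.8 -10.1  96. ]
tip 99 [595.1 -14.   99. ]
tip 102 [593.3 -17.9 102. ]
lock [598.7 -15.7  56. ] shafttop [589.1 -26.6 159. ]
[-0.0213  0.0022  0.05  ] wz -0.0
```

arm_command:
  commands: [1, -0.021, 0.002, 0.05, 0, 0, 0, 1, -0.021, 0.002, 0.1, 0, 0, 0, 1, -0.021, 0.002, 0.15, 0, 0, 0, 1, -0.021, 0.002, 0.175, 0, 0, 0, 1, -0.021, 0.002, 0.19, 0, 0, 0, 1, -0.021, 0.002, 0.2, 0, 0, 0, 1, -0.021, 0.002, 0.2, 0, 0, 0]

```text
time: 6.55
eef_pos: [603.8, -15.2, 150.0]
ee_rot: [-0.0, -0.043, 0.999, 0.0]
contact_force: [-0.2, 0.5, -0.8]
grip_width: 23.0
```

arm_command:
  commands: [1, 0, 0, 0.01, 0, 0, 0, 1, 0, 0, 0.015, 0, 0, 0, 1, 0, 0, 0.02, 0, 0, 0, 1, 0, 0, 0.025, 0, 0, 0, 1, 0, 0, 0.025, 0, 0, 0]

```text
time: 7.05
eef_pos: [603.8, -15.3, 145.0]
ee_rot: [0.0, -0.043, 0.999, -0.0]
contact_force: [0.0, -1.5, -1.5]
grip_width: 23.6
```

arm_command:
  commands: [1, 0, 0, 0.005, 0, 0, 0, 1, 0, 0, 0.01, 0, 0, 0, 1, 0, 0, 0.015, 0, 0, 0, 1, 0, 0, 0.02, 0, 0, 0, 1, 0, 0, 0.02, 0, 0, 0]

```text
time: 7.55
eef_pos: [603.7, -15.3, 140.9]
ee_rot: [-0.0, -0.043, 0.999, -0.0]
contact_force: [-0.0, -0.9, -1.1]
grip_width: 23.4
```

arm_command:
  commands: [1, 0, 0, 0.005, 0, 0, 0, 1, 0, 0, 0.01, 0, 0, 0, 1, 0, 0, 0.01, 0, 0, 0]

```text
time: 7.85
eef_pos: [603.7, -15.2, 138.9]
ee_rot: [-0.0, -0.043, 0.999, -0.0]
contact_force: [-0.3, -1.1, -0.4]
grip_width: 23.4
```

arm_command:
  commands: [1, 0, 0, 0.003, 0, 0, 0, 1, 0, 0, 0.006, 0, 0, 0, 1, 0, 0, 0.006, 0, 0, 0]

```text
time: 8.15
eef_pos: [603.9, -15.2, 138.2]
ee_rot: [0.0, -0.043, 0.999, -0.0]
contact_force: [-2.9, -2.2, 4.2]
grip_width: 23.5
```

arm_command:
  commands: [1, 0, 0, 0.003, 0, 0, 0, 1, 0, 0, 0.006, 0, 0, 0, 1, 0, 0, 0.006, 0, 0, 0]

```text
time: 8.45
eef_pos: [604.1, -15.2, 138.0]
ee_rot: [0.001, -0.043, 0.999, -0.0]
contact_force: [-5.6, -1.7, 13.6]
grip_width: 23.4
```

The blade reached the floor at TCP z 138.2, as expected for a fully seated blade (8 mm below the face). Now I turn clockwise about the driver's axis.

arm_command:
  commands: [1, 0, -0.002, -0.005, 0, 0, 0.033, 1, 0, -0.003, -0.005, 0, 0, 0.067, 1, 0.001, -0.005, -0.005, 0, 0, 0.1, 1, 0.001, -0.006, -0.005, 0, 0, 0.133, 1, 0.002, -0.0075, -0.005, 0, 0, 0.167, 1, 0.002, -0.0075, -0.005, 0, 0, 0.167]

```text
time: 9.05
eef_pos: [603.6, -16.3, 138.2]
ee_rot: [0.0, 0.219, 0.976, 0.0]
contact_force: [-2.7, 1.5, 7.0]
grip_width: 23.5
```

```bash
cat > st.py <<'E'
from h import *
s=r.read_state();q=s['ee_rot'];print(s['time'],s['eef_pos'].round(2),'yaw',np.degrees(2*np.arctan2(q[2],q[1])).round(2)%360,q.round(3),'F',s['contact_force'].round(1),'M',s['ft_torque'].round(3),s['grip_width'].round(1))
E
python3 st.py
```

```text
Traceback (most recent call last):
  File "st.py", line 2, in <module>
    s=r.read_state();q=s['ee_rot'];print(s['time'],s['eef_pos'].round(2),'yaw',np.degrees(2*np.arctan2(q[2],q[1])).round(2)%360,q.round(3),'F',s['contact_force'].round(1),'M',s['ft_torque'].round(3),s['grip_width'].round(1))
                                                                                                                                                                                                       ^^^^^^^^^^^^^^^^^^^^^
AttributeError: 'float' object has no attribute 'round'
```

arm_command:
  commands: [1, 0, -0.002, 0, 0, 0, 0.033, 1, 0, -0.003, 0, 0, 0, 0.067, 1, 0.001, -0.005, 0, 0, 0, 0.1, 1, 0.001, -0.006, 0, 0, 0, 0.133, 1, 0.002, -0.0075, 0, 0, 0, 0.167, 1, 0.002, -0.0075, 0, 0, 0, 0.167]

```text
time: 9.65
eef_pos: [603.2, -17.3, 138.2]
ee_rot: [0.001, 0.464, 0.886, 0.001]
contact_force: [1.2, 3.9, 5.2]
grip_width: 23.4
```

```bash
sed -i "s/,s\['grip_width'\].round(1)//" st.py; python3 st.py
```

```text
9.65 [603.2  -17.26 138.22] yaw 124.75 [0.001 0.464 0.886 0.001] F [1.2 3.9 5.2] M [ 0.966 -0.159  0.04 ]
```

arm_command:
  commands: [1, 0.001, -0.001, 0, 0, 0, 0.033, 1, 0.002, -0.002, 0, 0, 0, 0.067, 1, 0.003, -0.003, 0, 0, 0, 0.1, 1, 0.004, -0.004, 0, 0, 0, 0.133, 1, 0.005, -0.005, 0, 0, 0, 0.15, 1, 0.005, -0.005, 0, 0, 0, 0.15]

```text
time: 10.25
eef_pos: [602.4, -17.6, 138.3]
ee_rot: [0.001, 0.656, 0.755, 0.001]
contact_force: [5.4, 2.1, 2.2]
grip_width: 23.2
```

```bash
python3 st.py
```

```text
10.25 [602.42 -17.56 138.28] yaw 97.97 [0.001 0.656 0.755 0.001] F [5.4 2.1 2.2] M [ 0.381 -1.303  0.013]
```

arm_command:
  commands: [1, 0, 0.003, 0, 0, 0, 0.02, 1, 0, 0.003, 0, 0, 0, 0.04, 1, 0, 0.003, 0, 0, 0, 0.04]

```text
time: 10.55
eef_pos: [602.6, -17.7, 138.2]
ee_rot: [0.001, 0.702, 0.712, 0.001]
contact_force: [3.9, 0.7, 4.2]
grip_width: 23.4
```

```bash
python3 st.py
```

```text
10.55 [602.57 -17.67 138.23] yaw 90.79 [0.001 0.702 0.712 0.001] F [3.9 0.7 4.2] M [ 0.15  -0.938  0.104]
```

arm_command:
  commands: [1, 0, 0, 0, 0, 0, 0.01, 1, 0, 0, 0, 0, 0, 0.02, 1, 0, 0, 0, 0, 0, 0.02]

```text
time: 10.85
eef_pos: [602.5, -17.7, 138.2]
ee_rot: [0.001, 0.724, 0.69, 0.001]
contact_force: [3.9, 0.1, 5.4]
grip_width: 23.2
```

```bash
python3 st.py
```

```text
10.85 [602.5  -17.69 138.21] yaw 87.24 [0.001 0.724 0.69  0.001] F [3.9 0.1 5.4] M [ 0.106 -1.123  0.073]
```

arm_command:
  commands: [1, 0, 0, 0, 0, 0, 0.01, 1, 0, 0, 0, 0, 0, 0.02, 1, 0, 0, 0, 0, 0, 0.02]

```text
time: 11.15
eef_pos: [602.4, -17.7, 138.2]
ee_rot: [0.001, 0.745, 0.667, 0.001]
contact_force: [4.0, 0.3, 5.1]
grip_width: 23.1
```

```bash
python3 st.py
```

```text
11.15 [602.44 -17.72 138.21] yaw 83.61 [0.001 0.745 0.667 0.001] F [4.  0.3 5.1] M [ 0.112 -1.077  0.072]
```

arm_command:
  commands: [1, 0, 0, 0, 0, 0, 0.01, 1, 0, 0, 0, 0, 0, 0.015, 1, 0, 0, 0, 0, 0, 0.015]

```text
time: 11.45
eef_pos: [602.4, -17.7, 138.2]
ee_rot: [0.001, 0.761, 0.649, 0.001]
contact_force: [3.7, 0.3, 5.7]
grip_width: 23.8
```

```bash
python3 st.py
```

```text
11.45 [602.39 -17.7  138.19] yaw 80.95 [0.001 0.761 0.649 0.001] F [3.7 0.3 5.7] M [ 0.049 -0.977  0.093]
```

arm_command:
  commands: [1, 0, 0, 0, 0, 0, 0.01, 1, 0, 0, 0, 0, 0, 0.02, 1, 0, 0, 0, 0, 0, 0.02]

```text
time: 11.75
eef_pos: [602.4, -17.6, 138.2]
ee_rot: [0.001, 0.781, 0.625, 0.001]
contact_force: [3.9, 0.0, 6.2]
grip_width: 23.4
```

Run:
```python
import st
from h import *
f=grab('side');np.savez('turn.npz',**{k:f[k] for k in('frame','depth','K','R','t')})
u,v=map(int,proj(f,[600,-16,70]))
save(f,'pics/d.png',(u-40,v-55,u+40,v+20),8)
```

```text
11.75 [602.36 -17.63 138.21] yaw 77.33 [0.001 0.781 0.625 0.001] F [3.9 0.  6.2] M [ 0.217 -0.965  0.178]
```

View pics/d.png

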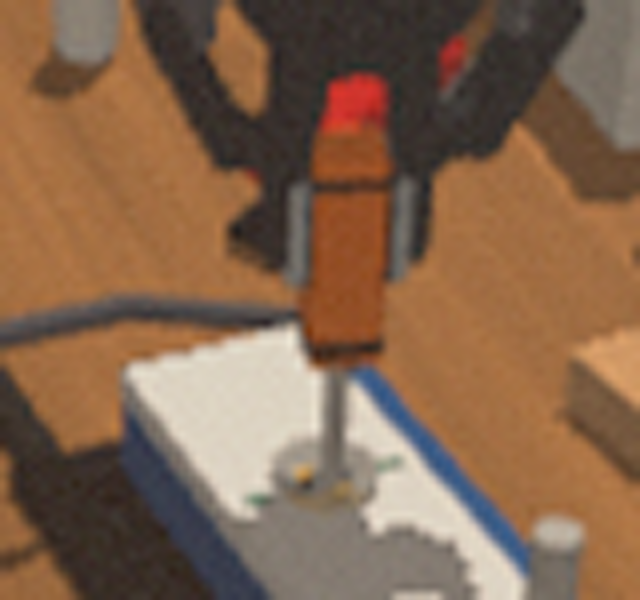

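The blade is still seated in the lock and Mz has begun to rise. I'll press on towards the stop.

arm_command:
  commands: [1, 0, 0, 0, 0, 0, 0.01, 1, 0, 0, 0, 0, 0, 0.015, 1, 0, 0, 0, 0, 0, 0.015]

```text
time: 12.1
eef_pos: [602.3, -17.6, 138.2]
ee_rot: [0.001, 0.795, 0.606, 0.001]
contact_force: [3.6, 2.5, 5.3]
grip_width: 23.3
```

```bash
python3 st.py
```

```text
12.1 [602.33 -17.57 138.18] yaw 74.66 [0.001 0.795 0.606 0.001] F [3.6 2.5 5.3] M [ 0.305 -1.007  0.25 ]
```

arm_command:
  commands: [1, 0, 0, 0, 0, 0, 0.01, 1, 0, 0, 0, 0, 0, 0.015, 1, 0, 0, 0, 0, 0, 0.015]

```text
time: 12.4
eef_pos: [602.3, -17.5, 138.2]
ee_rot: [0.0, 0.809, 0.588, 0.001]
contact_force: [3.4, 0.9, 6.0]
grip_width: 23.2
```

```bash
python3 st.py
```

```text
12.4 [602.33 -17.5  138.2 ] yaw 71.98 [0.    0.809 0.588 0.001] F [3.4 0.9 6. ] M [ 0.359 -0.892  0.441]
```

Torque is 0.44 N m against 0.06 N m of friction, so the lock is on its stop. I'll back off into the slot's play and lift out.

arm_command:
  commands: [1, 0, 0.001, 0, 0, 0, -0.03, 1, 0, 0.002, 0, 0, 0, -0.05, 1, 0, 0.002, 0, 0, 0, -0.07, 1, 0, 0.002, 0, 0, 0, -0.07]

```text
time: 12.8
eef_pos: [602.2, -17.8, 138.2]
ee_rot: [0.0, 0.739, 0.674, -0.0]
contact_force: [0.1, 0.9, 7.4]
grip_width: 23.4
```

```bash
python3 st.py
```

```text
12.8 [602.18 -17.85 138.15] yaw 84.69 [ 0.     0.739  0.674 -0.   ] F [0.1 0.9 7.4] M [ 0.052 -0.237 -0.005]
```

arm_command:
  commands: [1, 0, 0, -0.01, 0, 0, 0, 1, 0, 0, -0.03, 0, 0, 0, 1, 0, 0, -0.05, 0, 0, 0, 1, 0, 0, -0.1, 0, 0, 0, 1, 0, 0, -0.2, 0, 0, 0, 1, 0, 0, -0.3, 0, 0, 0, 1, 0, 0, -0.5, 0, 0, 0, 1, 0, 0, -0.5, 0, 0, 0, 1, 0, 0, -0.5, 0, 0, 0]

```text
time: 13.7
eef_pos: [602.2, -17.7, 238.6]
ee_rot: [0.001, 0.741, 0.671, 0.0]
contact_force: [0.4, -0.7, -2.3]
grip_width: 23.0
```

Run:
```python
import st
from h import *
f=grab('side');u,v=map(int,proj(f,[600,-16,56]))
save(f,'pics/e.png',(u-40,v-50,u+40,v+25),8)
```

```text
13.7 [602.24 -17.71 238.63] yaw 84.37 [0.001 0.741 0.671 0.   ] F [ 0.4 -0.7 -2.3] M [-0.023 -0.032 -0.013]
```

View pics/e.png

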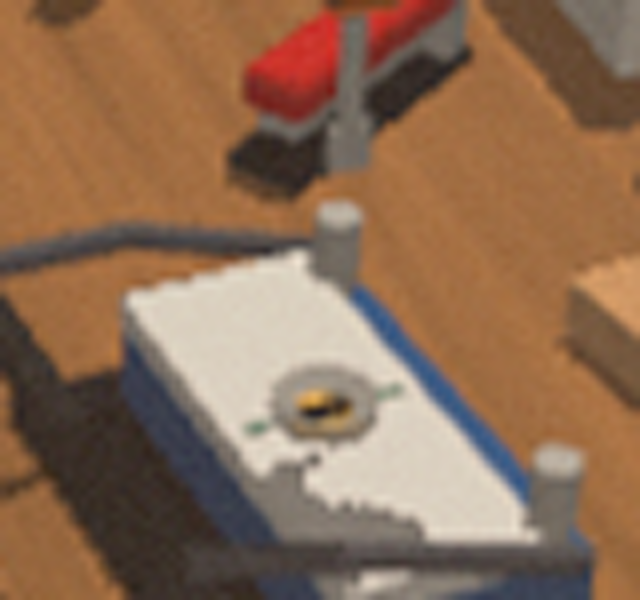

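The lock is at about (324,406) in the crop, and its slot is roughly in line with the green marks at (258,428) and (390,390). I'll measure the angle.

Run:
```python
from h import *
fs=[grab('side') for _ in range(4)]; f=fs[0]; im0=np.mean([x['frame'] for x in fs],0).astype(np.uint8)
u0,v0=map(int,proj(f,[600,-16,56])); s=8;a,b=u0-26,v0-18
im=cv2.resize(im0[b:b+36,a:a+52],None,fx=s,fy=s,interpolation=cv2.INTER_CUBIC)
hsv=cv2.cvtColor(im,cv2.COLOR_RGB2HSV).astype(int);H,S,V=np.moveaxis(hsv,2,0)
v,u=np.mgrid[:im.shape[0],:im.shape[1]];u=(u+.5)/s-.5+a;v=(v+.5)/s-.5+b
X=np.array([[ray(f,x,y,56)[:2] for x,y in zip(p,q)] for p,q in zip(u,v)]);rr=np.hypot(*(X-[599.2,-16.2]).transpose(2,0,1))
for t in(60,75,90,105):
    P=X[(V<t)&(rr<12)]
    if len(P)>20: w,E=np.linalg.eigh(np.cov(P.T));e=E[:,1];print('slot',t,len(P),P.mean(0).round(1),np.degrees(np.arctan(e[1]/e[0])).round(1),np.sqrt(w).round(1))
g=(H>45)&(H<90)&(S>35)&(rr>14)&(rr<32);n,l,st,c=cv2.connectedComponentsWithStats(g.astype(np.uint8));G=[]
for i in range(1,n):
    if st[i][4]>40:G.append(X[l==i].mean(0));print('green',G[-1].round(1),st[i][4])
br=(H>12)&(H<32)&(S>90)&(V>110)&(rr<13);n,l,st,c=cv2.connectedComponentsWithStats(br.astype(np.uint8))
for i in range(1,n):
    if st[i][4]>40:print('brass',X[l==i].mean(0).round(1),st[i][4])
if len(G)==2:e=G[1]-G[0];print('marks',np.degrees(np.arctan(e[1]/e[0])))
cv2.imwrite('pics/f.png',cv2.resize(im[...,::-1],None,fx=1.8,fy=1.8))
```

```text
slot 60 105 [596.2 -17.2] -1.3 [0.8 1.8]
slot 75 243 [598.4 -16.9] 8.6 [1.1 4. ]
slot 90 399 [599.  -16.8] 9.5 [1.4 4.4]
slot 105 551 [599.3 -16.7] 10.5 [1.7 4.8]
green [574.8 -18.7] 84
brass [597.9 -10.2] 585
brass [599.6 -23.6] 562
```

By dark pixels the slot lies at about 8–10°, by the brass halves at 7.2°, and by the visible mark at 5.9°. That is in line within the measuring error. Now to the mug.

arm_command:
  commands: [1, 0.15, -0.075, 0, 0, 0, 0, 1, 0.35, -0.17, 0, 0, 0, 0, 1, 0.55, -0.27, 0, 0, 0, 0, 1, 0.697, -0.339, 0, 0, 0, 0, 1, 0.697, -0.339, 0, 0, 0, 0]

```text
time: 14.45
eef_pos: [546.9, 130.8, 237.2]
ee_rot: [-0.001, 0.74, 0.673, -0.0]
contact_force: [0.0, -1.3, -1.1]
grip_width: 23.1
```

arm_command:
  commands: [1, 0.2, -0.1, 0, 0, 0, 0, 1, 0.4, -0.2, 0, 0, 0, 0, 1, 0.55, -0.27, 0, 0, 0, 0, 1, 0.65, -0.316, 0, 0, 0, 0, 1, 0.697, -0.339, 0, 0, 0, 0, 1, 0.697, -0.339, 0, 0, 0, 0, 1, 0.697, -0.339, 0, 0, 0, 0, 1, 0.697, -0.339, 0, 0, 0, 0]

```text
time: 15.25
eef_pos: [495.2, 272.0, 237.6]
ee_rot: [0.0, 0.742, 0.671, -0.0]
contact_force: [-0.4, -0.5, -1.0]
grip_width: 23.3
```

Run:
```python
import st
from h import *
f=grab('side');u,v=map(int,proj(f,[495,275,110]))
save(f,'pics/g.png',(u-60,v-50,u+60,v+40),5)
t=grab('top');C=cloud(t);P=C.reshape(-1,3)
F0=dict(np.load('top0.npz'))
# compare top lock
print('lock px',proj(t,[600.9,-16.3,56]))
a,b=304,188;cv2.imwrite('pics/lk.png',cv2.resize(t['frame'][b:218,a:344][...,::-1],(600,450),interpolation=cv2.INTER_CUBIC))
im=cv2.resize(t['frame'][b:218,a:344],None,fx=8,fy=8,interpolation=cv2.INTER_CUBIC);H,S,V=np.moveaxis(cv2.cvtColor(im,cv2.COLOR_RGB2HSV).astype(int),2,0)
m=(H>12)&(H<32)&(S>90)&(V>110);n,l,s,c=cv2.connectedComponentsWithStats(m.astype(np.uint8))
for i in range(1,n):
    if s[i][4]>60:print('brass',ray(t,(c[i][0]+.5)/8-.5+a,(c[i][1]+.5)/8-.5+b,56).round(1),s[i][4])
```

```text
15.25 [495.19 271.98 237.59] yaw 84.27 [ 0.     0.742  0.671 -0.   ] F [-0.4 -0.5 -1. ] M [-0.036 -0.008  0.015]
lock px [323.88079546 202.74588839]
brass [601.8 -21.8  56. ] 810
brass [600.7 -10.5  56. ] 881
```

View pics/g.png

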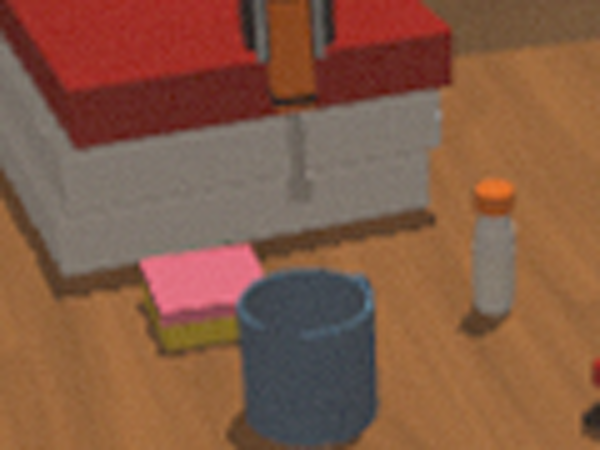

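View pics/lk.png

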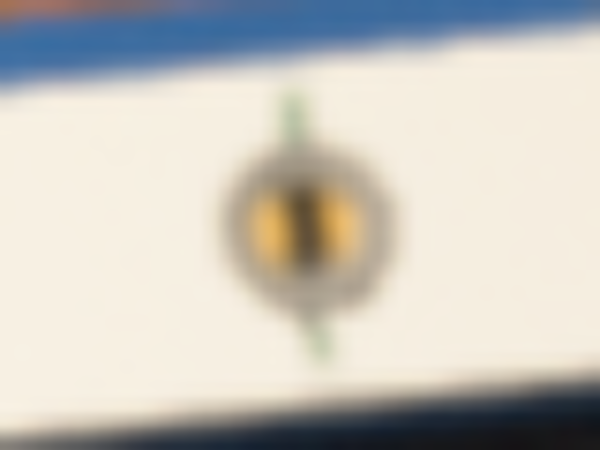

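The top view confirms it: the slot is at 5.6°, in line with the green marks. The driver hangs over the mug's centre, so I lower it.

arm_command:
  commands: [1, 0, 0, 0.15, 0, 0, 0, 1, 0, 0, 0.3, 0, 0, 0, 1, 0, 0, 0.45, 0, 0, 0, 1, 0, 0, 0.58, 0, 0, 0, 1, 0, 0, 0.66, 0, 0, 0, 1, 0, 0, 0.69, 0, 0, 0, 1, 0, 0, 0.69, 0, 0, 0]

```text
time: 16.05
eef_pos: [494.7, 272.7, 99.3]
ee_rot: [-0.0, 0.741, 0.671, -0.0]
contact_force: [-0.5, 0.4, -1.6]
grip_width: 23.2
```

arm_command:
  commands: [1, 0, 0, 0.005, 0, 0, 0, 1, 0, 0, 0.01, 0, 0, 0, 1, 0, 0, 0.015, 0, 0, 0, 1, 0, 0, 0.015, 0, 0, 0]

```text
time: 16.45
eef_pos: [494.8, 273.1, 97.0]
ee_rot: [0.0, 0.741, 0.671, 0.0]
contact_force: [0.7, 0.8, -0.7]
grip_width: 23.5
```

arm_command:
  commands: [1, 0, 0, 0.004, 0, 0, 0, 0.3, 0, 0, 0.004, 0, 0, 0, 0, 0, 0, 0.004, 0, 0, 0, -0.5, 0, 0, 0.004, 0, 0, 0, -1, 0, 0, 0.004, 0, 0, 0, -1, 0, 0, 0.004, 0, 0, 0, -1, 0, 0, 0.004, 0, 0, 0, -1, 0, 0, 0.004, 0, 0, 0, -1, 0, 0, 0.004, 0, 0, 0]

```text
time: 17.35
eef_pos: [494.7, 273.1, 95.9]
ee_rot: [-0.0, 0.741, 0.671, 0.0]
contact_force: [0.3, 0.3, 0.0]
grip_width: 85.1
```

Run:
```python
import st
from h import *
f=grab('side');u,v=map(int,proj(f,[495,275,110]))
save(f,'pics/i.png',(u-60,v-50,u+60,v+40),5)
```

```text
17.35 [494.69 273.07  95.89] yaw 84.34 [-0.     0.741  0.671  0.   ] F [0.3 0.3 0. ] M [-0.001  0.014 -0.037]
```

View pics/i.png

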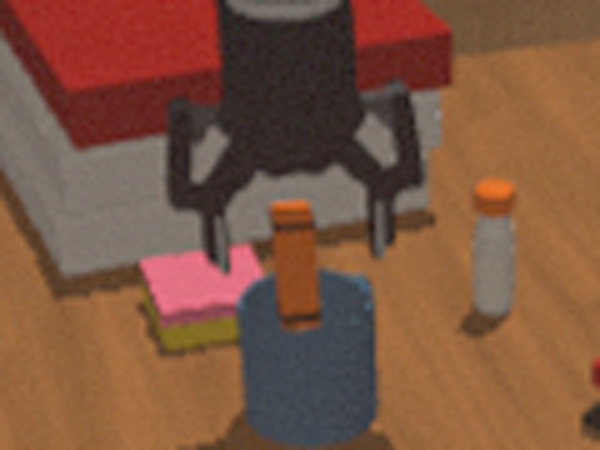

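The driver is released and standing in the mug between the open fingers. I retreat straight up.

arm_command:
  commands: [-1, 0, 0, -0.05, 0, 0, 0, -1, 0, 0, -0.15, 0, 0, 0, -1, 0, 0, -0.3, 0, 0, 0, -1, 0, 0, -0.5, 0, 0, 0, -1, 0, 0, -0.7, 0, 0, 0, -1, 0, 0, -0.9, 0, 0, 0, -1, 0, 0, -0.9, 0, 0, 0, -1, 0, 0, -0.9, 0, 0, 0, -1, 0, 0, -0.9, 0, 0, 0, -1, 0, 0, -0.9, 0, 0, 0]

```text
time: 18.4
eef_pos: [494.2, 272.9, 274.8]
ee_rot: [-0.0, 0.741, 0.671, -0.001]
contact_force: [0.1, -0.6, -0.6]
grip_width: 85.4
```

Run:
```python
import st
from h import *
f=grab('side');t=grab('top');save(f,'pics/z1.png',s=1.25)
F0=dict(np.load('top0.npz'))
C=cloud(f);P=C.reshape(-1,3)
q=P[(abs(P[:,2]-80)<4)&(P[:,1]>220)&(P[:,1]<330)&(P[:,0]>440)&(P[:,0]<545)];print('mug',cv2.minEnclosingCircle(q[:,:2].astype(np.float32)))
h=lambda g:cv2.cvtColor(g['frame'],cv2.COLOR_RGB2HSV)
for n,(lo,hi) in dict(red=((0,150,80),(3,255,255)),yellow=((22,150,120),(32,255,255)),green=((50,120,60),(75,255,255)),pink=((165,60,120),(179,160,255))).items():
    for k,g in(('old',F0),('new',t)):
        N,l,s,c=cv2.connectedComponentsWithStats(cv2.inRange(h(g),lo,hi));print(n,k,[(c[i].round(1).tolist(),int(s[i][4])) for i in range(1,N) if 20<s[i][4]<2000])
```

```text
18.4 [494.24 272.88 274.76] yaw 84.34 [-0.     0.741  0.671 -0.001] F [ 0.1 -0.6 -0.6] M [ 0.056 -0.043  0.003]
mug ((494.6208190917969, 275.87725830078125), 45.23979568481445)
red old [([244.1, 170.7], 350), ([502.2, 352.0], 114)]
red new [([244.1, 170.8], 348), ([505.4, 357.6], 315)]
yellow old [([384.7, 177.4], 255)]
yellow new [([384.7, 177.4], 260), ([529.1, 356.8], 446)]
green old [([440.8, 203.6], 171), ([455.4, 252.4], 593)]
green new [([440.7, 203.6], 170), ([455.4, 252.4], 593)]
pink old [([182.7, 253.9], 617)]
pink new []
```

View pics/z1.png

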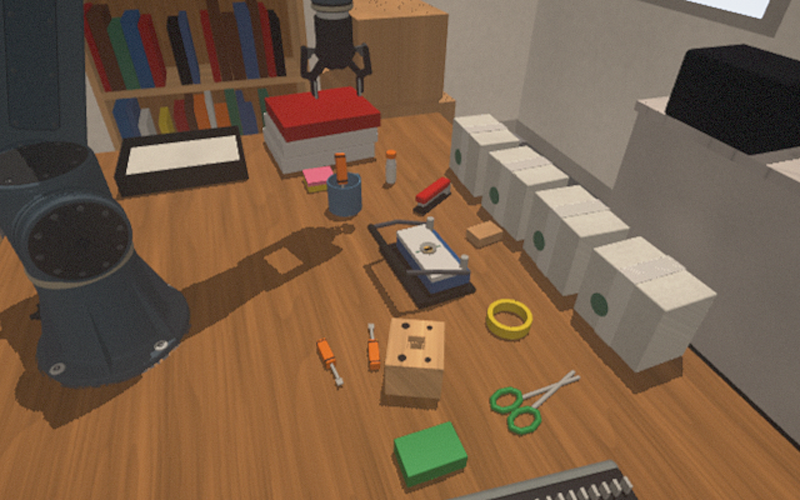

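The driver stands in the upright mug, which has not moved (494.6,275.9), and the bystanders are where they were. I hand in.

```bash
python3 -c "
from rig import ticket
print(ticket.job_done())"
```

```text
the job is handed in; nothing more can be done
None
```

I finished the job and handed it in at about 18.5 s of robot time. The screwdriver came straight up out of its block and seated fully in the lock. I turned the lock clockwise to its stop, put the driver blade down in the blue mug, let go and backed off.

**Seating and turning:** the blade met the slot floor at TCP z 138.2, the height expected for full depth. At the end of the turn the torque climbed to 0.44 N m, against 0.06 N m of lock friction.

**Slot direction:** the last top view puts the slot at 5.6°, against about 5° for the cover and marks, and the picture shows it in line with the green marks. The side view read 7–10°, a small disagreement I put down to shading in the slot.

**Mug and bystanders:**
- The mug is upright and within about 1 mm of where it started, with the driver standing in it.
- Stapler, tape, scissors and eraser box are within 0.1 px of their first positions in the top view.
- The arm hid the notes in the last top view, so I checked them only by eye in the side view. Glue and clip box also had only a check by eye, and all three look unmoved.

**Look-alikes:** the two small screwdrivers not on the list toppled in the first 1.5 s, while the arm was still high. I felt no contact and did not touch them, so they probably fell from standing on their blades. They are still on the table.

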